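# Test a pump bottle in its leaning cradle, pass it and count it

### The arm

A 6-joint arm with a two-finger parallel gripper is mounted at the origin on the work surface. World frame = base frame: x ahead of the robot, y to its left, z up, the work surface at z = 0. Lengths are in mm, angles in rad, forces in N, time in s.
With the tool pointing down it reaches from about 400 to 925 mm from the base axis. Payload 12.5 kg.
Tool frame: the origin (TCP) lies at the very end of the fingers, on their centre line; the grasp point (between the pads) lies behind it (env.grip_depth is the z of the grasp point in the tool frame, in mm); z points along the fingers, y is the line along which they close (so a half turn about z gives the same grasp; the last joint's range is limited). The gripper opens to 95 mm and grips with 3 to 60 N. Pads are 20 mm wide; open, the fingers measure 119 mm over their backs; the gripper's body (75 mm by 180 mm) begins 59 mm behind the grasp point.
Start: joints at [-1.268, 0.491, 1.559, -0, 1.092, -0.106], TCP at [248.467, -573.508, 214.661] pointing down, gripper open.
Joint ranges: [-3.1, 3.1], [-0.84, 2.19], [0.05, 2.79], [-1.13, 4.28], [0.06, 2.93], [-2.69, 2.69]. Speed limits (rad/s): [2.22, 2.22, 2.79, 3.14, 3.14, 3.14].

### API

Orientations are given as [roll, pitch, yaw] about the fixed x, y, z axes, in that order (R = Rz(yaw) Ry(pitch) Rx(roll)).
In Python, from cell import env, optics gives the robot as it stands.
- The arm moves only by the tool step_arm, never from a script. Its argument "moves" is a list of rows, each an object of numbers: "tx", "ty", "tz": the shift along the tool's x, y, z in mm; "roll": the turn about the tool's z in rad. In form: [{"tx": .., "ty": .., "tz": .., "roll": ..}, ...]. A call has 1 to 12 rows; each row is the pose to reach, as a shift and turn from the pose commanded when the call began, along the tool's axes at that moment; what a row does not reach only later rows make up. A row lasts 1/12 s, in which the tool goes at most 41.7 mm and 7.16 degrees, less where a joint would pass 70% of its speed; a pose out of reach is approached as far as the arm can. A call with a gripper value outside its range is refused whole. "grip" is the finger opening in mm, from 0 to 95.1, set as the call begins (left out, the last holds). The fingers move at their own pace and stop on an object; the grip force is fixed at half the most. Time passes only in rows, so rows that repeat a pose let the fingers close. It gives the time, the measured TCP pose, the force, the opening and the grip force at its end, in the units of the state.
- env.state(): the state, without advancing time (a new reading comes with each control period).
- optics.read_camera(name): name is "scene" or "top" or "wrist"; returns a dict with "pixels" (400x640x3 uint8, blue, green, red), "mtx" (3x3 intrinsics, pixels), "dist" ([k1, k2, p1, p2, k3] as OpenCV has them; the pictures are not rectified), "view" (4x4, takes a point from world to camera coordinates). Camera axes: x right, y down, z forward; pixel columns grow to the right and rows downward; lengths in mm; the calibration is good to about 2 mm. A picture is of the moment at which its call begins. There is no depth.
- env.job_done(): hands the job in; it is judged then, once.
The state is a dict: "t": time; "joints": joint angles; "qvel": joint speeds; "tau": joint torques, N m; "eef_pos": TCP position; "tcp_rot": TCP orientation; "ft_force": force on the tool from outside, world axes, zero at the start; "moment": the same for the moment, N m; "opening": opening from 0.0 (shut) to 1.0 (fully open); "grip_force": force on a finger pad.
Only numpy, scipy, OpenCV 4.12 (cv2) and the standard library are available. Lean on these libraries where they do the work, as an engineer would, in place of code of your own. Each camera call takes 0.05 s, during which the arm holds its last target. There are 200 camera calls.

### The job

Test the blue pump bottle that leans in the labelling cradle: while it sits there, press its white pump head in to the stop and let it spring back. Then lift the bottle out of the cradle, stand it upright in the green tray without dropping it and let go, and only then press the green tally plunger down to its stop and release it to count the bottle. Leave the reject bottle in the red tray, the spare bottle and the wrench where they are.

Things in the scene. Friction and masses are not known exactly. Their poses are not given: they have to be found in the camera images.
- bottle: Bottle under test: cobalt-blue, body 48 mm diameter to 68 mm, shoulder to 84 mm, grey collar 30 mm diameter from 84 to 118 mm (grip here, along y to clear the nozzle), white pump head on top; 146 mm tall, 0.2 kg. Origin: centre of underside; z along its axis to the head, x to the nozzle side. It starts in the cradle, leaning 30 degrees from vertical to the cradle's -x side, y level.
- pump (a joint): The pump head's travel into the bottle along the bottle axis: 0 out, 0.010 m at its stop; a spring pushes it back (4.5 N at the start, 9 N at the stop).
- pump_top (a point): Centre of the flat top of the white pump head (26 mm diameter, 16 mm high, 8 mm diameter nozzle that sticks out to 19 mm from the axis on the +x side), 146 mm along the axis from the bottle's underside when out. It moves with the head; z points out of the bottle.
- cradle: Fixed labelling cradle: grey plate 170 x 280 x 12 mm, in its middle a black V nest leaning 30 degrees to -x (62 mm long along the bottle, under its -x side; orange lip 12 mm high, 4 mm off the bottle's foot on the +x side). Label roll, 98 mm high, at y = 95 to 138 mm; tally at y = -105 mm. Origin: plate underside, 15 mm to -x of its centre; z up.
- nest (a point): Centre of the nest's floor, where the centre of the bottle's underside rests: 45 mm along x and 50 mm above the cradle's origin.
- tally (a joint): Travel of the green tally plunger (36 mm diameter) on the cradle's base plate, pressed straight down: 0 up, 0.008 m at its stop; a spring returns it, 6 N at the stop.
- tally_top (a point): Centre of the top of the green tally plunger; z points up.
- pass_tray: Green open square tray for bottles that pass, fixed, 120 x 120 mm outside, 30 mm high, walls 4 mm, inner floor 4 mm above the table. Origin: centre of its underside; x and y along its sides. Empty at the start.
- reject_tray: Red tray of the same form and size, for rejects, fixed. Holds the reject bottle. Origin: centre of its underside.
- reject_bottle: Bystander in the red tray: blue bottle with a red collar and no pump head, 118 mm tall. Origin: centre of its underside.
- spare_bottle: Bystander standing on the table beyond the cradle: blue bottle with a black collar and cap, 132 mm tall, 48 mm diameter. Origin: centre of its underside.
- wrench: Bystander: steel wrench lying on the table beyond the cradle, 180 mm long. Origin: on its underside, near the middle.
Not all that is in view belongs to the job. Leave any orange or yellow look-alike of the bottle alone.

How it is judged (in metres and radians):
On the way, in this order (a step that is already met when the one before it is completed fails the run):
1. the pump head is pressed to its stop while the bottle sits in the cradle (value of joint pump above 0.0085 m and distance between bottle and nest below 0.008 m), for 0.1 s.
2. the pump head has sprung back, the bottle still in the cradle (value of joint pump below 0.0015 m and distance between bottle and nest below 0.008 m), for 0.1 s.
3. the bottle is held clear of the cradle (distance between bottle and nest above 0.08 m and contact force between the fingers and bottle above 1 N), for 0.1 s.
4. the bottle stands upright in the green tray, released (x of bottle in the frame of pass_tray between -0.036 and 0.036 m and y of bottle in the frame of pass_tray between -0.036 and 0.036 m and z of bottle in the frame of pass_tray below 0.01 m and angle between bottle's own z axis and vertical below 0.1 rad and contact force between the fingers and bottle below 0.2 N and linear speed of bottle below 0.02 m/s), for 0.2 s.
5. the tally plunger is pressed to its stop (value of joint tally above 0.0065 m), for 0.1 s.
At the end, for the whole second after the job is handed in: Bottle upright (0.1 rad) and released at rest on the green tray floor, axis within 36 mm of its centre along each side; pump head and tally plunger back out (1.5 mm); reject bottle within 20 mm, spare bottle and wrench within 30 mm of their starts, bottles upright (all of step 4 and value of joint each of pump, tally below 0.0015 m and distance of reject_bottle from where it was at the start of the episode below 0.02 m and angle between each of reject_bottle, spare_bottle's own z axis and vertical below 0.15 rad and distance of each of spare_bottle, wrench from where it was at the start of the episode below 0.03 m); the robot touches nothing.
It fails at once if the tally plunger is pressed (over 4 mm) while the bottle is not standing in the green tray (value of joint tally above 0.004 m and not (x of bottle in the frame of pass_tray between -0.036 and 0.036 m and y of bottle in the frame of pass_tray between -0.036 and 0.036 m and z of bottle in the frame of pass_tray below 0.01 m and angle between bottle's own z axis and vertical below 0.1 rad)).
It fails at once if the bottle is dropped (moves faster than 0.5 m/s while not held) (linear speed of bottle above 0.5 m/s and contact force between the fingers and bottle below 0.2 N).
It fails at once if the reject bottle is moved by 20 mm, or the spare bottle or wrench by 30 mm (distance of reject_bottle from where it was at the start of the episode above 0.02 m or distance of any of spare_bottle, wrench from where it was at the start of the episode above 0.03 m).
It also fails if it takes over 58 s, if anything falls off the work surface, if the arm or the gripper's body presses on something with over 40 N, if the wrist force passes 120 N, or if a joint passes its speed limit or range.

## Working session

There is one attempt and no reset: what is moved stays moved. The work goes in short steps, Python scripts to look and compute and a tool call to move; the robot and the scene stay as the last step left them, time stands still between calls to the robot, and variables do not carry over. Pictures are saved under pics/ and viewed, at most 10 in all, crops included, and the job is handed in when it is done.

Besides the shell and the picture viewer there is one more tool, called after "Call:" as name(argument=value, ...) on one line, values as JSON. step_arm: Moves the arm, as the interface text tells. Its arguments: {"type":"object","properties":{"moves":{"type":"array"},"grip":{"type":"number"}},"required":["moves"]}

```bash
ls; mkdir -p pics; python3 - <<'E'
from cell import env, optics
import cv2, numpy as np
print(env.state(), env.grip_depth)
for n in ["scene","top"]:
    c=optics.read_camera(n); cv2.imwrite(f"pics/{n}0.png",c["pixels"]); print(n,c["mtx"],c["dist"],c["view"])
E
```

```text
pics
{'t': 0.0, 'joints': array([-1.26754558e+00,  4.91567181e-01,  1.55942925e+00, -1.07744557e-06,
        1.09168785e+00, -1.05611970e-01]), 'qvel': array([ 0.00143405, -0.00195813, -0.00025825, -0.00022753,  0.00018018,
        0.00070643]), 'tau': array([ 3.59318066e-03, -6.12635493e+01, -2.58183718e+01,  6.94742636e-02,
        4.82054742e-02, -8.64665003e-05]), 'eef_pos': array([ 248.4232732 , -573.25619676,  214.06396737]), 'tcp_rot': array([-3.14050701e+00, -1.14124304e-04,  4.08863155e-01]), 'ft_force': array([-0.52032339, -0.0459219 ,  0.44336952]), 'moment': array([ 0.00899874,  0.0147981 , -0.01382202]), 'grip_force': 0.0, 'opening': 1.000108118355198} -18.8
scene [[415.08450568   0.         316.89099844]
 [  0.         415.08450568 196.58917602]
 [  0.           0.           1.        ]] [-0.08974134  0.          0.          0.          0.        ] [[-6.56438997e-01  7.54372452e-01 -3.16972624e-03  3.54235510e+02]
 [ 5.59193175e-01  4.83769226e-01 -6.73253540e-01 -2.60432847e+02]
 [-5.06350508e-01 -4.43722368e-01 -7.39404912e-01  1.39015523e+03]
 [ 0.00000000e+00  0.00000000e+00  0.00000000e+00  1.00000000e+00]]
top [[383.93653007   0.         324.53156448]
 [  0.         383.93653007 200.32279128]
 [  0.           0.           1.        ]] [-0.07604125  0.          0.          0.          0.        ] [[ 1.13517780e-02 -9.99693164e-01 -2.20162630e-02  5.53617237e+01]
 [-9.98214895e-01 -1.00383888e-02 -5.88748980e-02  6.02203715e+02]
 [ 5.86358253e-02  2.26452964e-02 -9.98022560e-01  1.11693867e+03]
 [ 0.00000000e+00  0.00000000e+00  0.00000000e+00  1.00000000e+00]]
```

View pics/scene0.png

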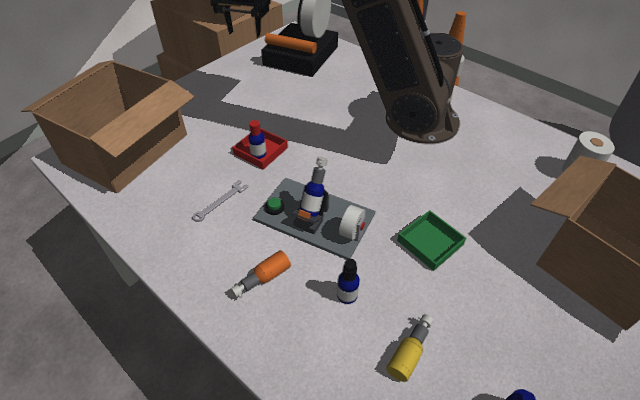

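View pics/top0.png

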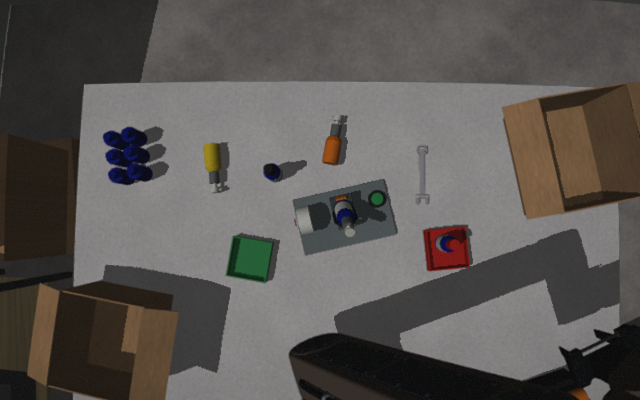

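The scene view shows the blue bottle at about (315,190) leaning in the cradle, the green tally at (274,204), the green tray at (432,238) and the red tray at (260,147). In the top view the cradle is at (345,217), the tally at (377,199), the green tray at (251,258) and the red tray at (446,248).

```bash
cat > h.py <<'E'
from cell import env, optics
import cv2, numpy as np
def cam(n): return optics.read_camera(n)
def ray(c,uv):
    p=cv2.undistortPoints(np.array(uv,float).reshape(-1,1,2),c["mtx"],np.array(c["dist"])).reshape(-1,2)
    R,t=c["view"][:3,:3],c["view"][:3,3]
    return -R.T@t, np.c_[p,np.ones(len(p))]@R
def plane(c,uv,z):
    o,d=ray(c,uv); return o+d*((z-o[2])/d[:,2])[:,None]
def tri(a,ua,b,ub):
    o1,d1=ray(a,[ua]);o2,d2=ray(b,[ub]);d1=d1[0];d2=d2[0]
    s=np.linalg.lstsq(np.c_[d1,-d2],o2-o1,rcond=None)[0]
    p,q=o1+s[0]*d1,o2+s[1]*d2; return (p+q)/2,np.linalg.norm(p-q)
def proj(c,P):
    R,t=c["view"][:3,:3],c["view"][:3,3]
    return cv2.projectPoints(np.array(P,float).reshape(-1,1,3),cv2.Rodrigues(R)[0],t,c["mtx"],np.array(c["dist"]))[0].reshape(-1,2)
def blobs(c,lo,hi,box=None,amin=30):
    m=cv2.inRange(cv2.cvtColor(c["pixels"],cv2.COLOR_BGR2HSV),np.array(lo),np.array(hi))
    if box: 
        k=np.zeros_like(m);k[box[1]:box[3],box[0]:box[2]]=1;m*=k
    cs=cv2.findContours(m,cv2.RETR_EXTERNAL,cv2.CHAIN_APPROX_NONE)[0]
    return sorted([x for x in cs if cv2.contourArea(x)>amin],key=cv2.contourArea,reverse=True)
E
python3 - <<'E'
from h import *
T=cam("top");S=cam("scene")
for n,c in(("top",T),("scene",S)):
    for x in blobs(c,(50,90,30),(80,255,255)): print(n,"green",cv2.contourArea(x),cv2.minAreaRect(x))
hsv=cv2.cvtColor(T["pixels"],cv2.COLOR_BGR2HSV); print(hsv[243,320],hsv[190,360],hsv[230,385],hsv[150,300])
a=cv2.resize(T["pixels"][165:290,215:415],None,fx=4,fy=4,interpolation=cv2.INTER_CUBIC);cv2.imwrite("pics/tc.png",a)
b=cv2.resize(S["pixels"][145:270,240:440],None,fx=4,fy=4,interpolation=cv2.INTER_CUBIC);cv2.imwrite("pics/sc.png",b)
E
```

```text
top green 1601.0 ((249.2214813232422, 258.7449645996094), (41.013336181640625, 41.12919235229492), 10.007980346679688)
top green 118.0 ((377.0, 198.5), (13.0, 12.0), 90.0)
scene green 2159.0 ((430.583740234375, 238.50393676757812), (55.710365295410156, 45.419708251953125), 39.559669494628906)
scene green 124.5 ((274.0, 203.5), (11.0, 14.0), 90.0)
[94 22 81] [94 25 72] [86 22 83] [  0   4 135]
```

View pics/tc.png

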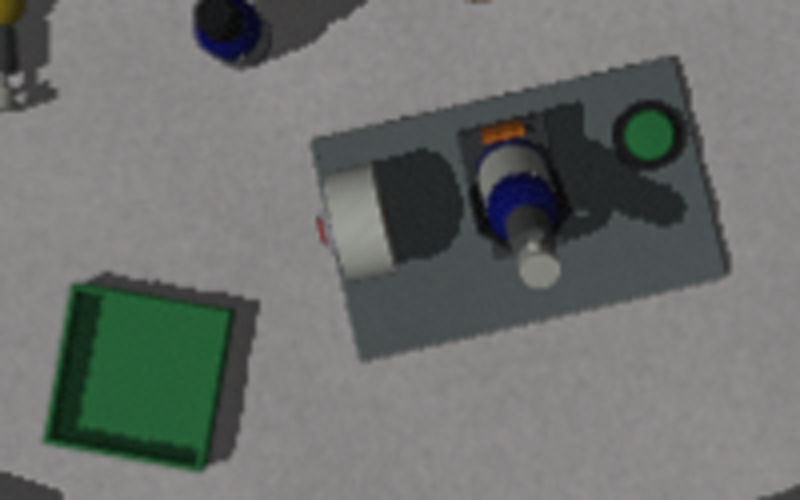

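View pics/sc.png

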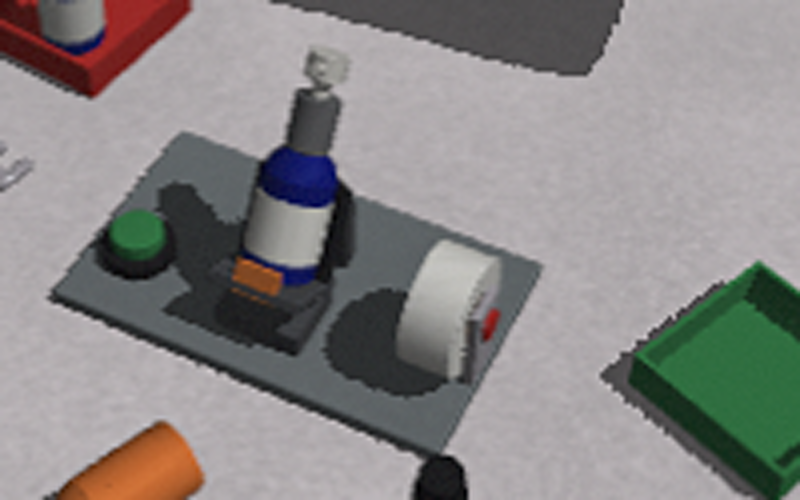

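The top crop shows the plate corners at crop pixels (312,138), (678,57), (729,272) and (362,360), and the head top at (540,270). The nozzle points to the +x side and the tally is at (648,134). The scene crop agrees: head at (327,66), tally at (138,232).

```bash
python3 - <<'E'
from h import *
T=cam("top");S=cam("scene")
f=lambda l,o:[(x/4-.4+o[0],y/4-.4+o[1]) for x,y in l]
Pt=plane(T,f([(312,138),(678,57),(729,272),(362,360)],(215,165)),12)
Ps=plane(S,f([(183,132),(541,265),(438,447),(50,293)],(240,145)),12)
for P in(Pt,Ps):
    r=cv2.minAreaRect(P[:,:2].astype(np.float32)); print(r)
tl=tri(T,(377,198.5),S,(274,203.0)); print("tally",tl)
print("head ctr",tri(T,f([(540,268)],(215,165))[0],S,f([(326,63)],(240,145))[0]))
def axes(c,box): 
    for lo,hi,a in(((50,90,30),(80,255,255),300),((0,150,60),(6,255,255),300)):
        for x in blobs(c,lo,hi,amin=a)[:1]:
            h=cv2.convexHull(x).reshape(-1,2); print(cv2.minAreaRect(plane(c,h,30)[:,:2].astype(np.float32)))
axes(T,0)
# green tray rim corners in top crop and scene crop
g=plane(T,f([(74,285),(234,309),(203,470),(45,440)],(215,165)),30);print(g,g.mean(0),cv2.minAreaRect(g[:,:2].astype(np.float32)))
g=blobs(S,(50,90,30),(80,255,255))[0]; h=cv2.convexHull(g).reshape(-1,2);print("scene tray extremes px",h[h[:,0].argmin()],h[h[:,0].argmax()],h[h[:,1].argmin()],h[h[:,1].argmax()])
print(plane(S,[h[h[:,1].argmin()],h[h[:,0].argmin()],h[h[:,0].argmax()]],30))
E
```

```text
((555.383056640625, 1.6675872802734375), (168.76675415039062, 279.265625), 13.571645736694336)
((558.7772827148438, 6.1349639892578125), (168.96307373046875, 278.11236572265625), 13.850824356079102)
tally (array([607.87576988, -92.03745487,  26.60855947]), np.float64(0.3449874906874017))
head ctr (array([513.87406716,  -7.15607579, 165.93310637]), np.float64(1.4630020384533662))
((427.61431884765625, 280.1600341796875), (121.42547607421875, 119.8240737915039), 80.8716812133789)
((464.7120666503906, -295.1224060058594), (119.85699462890625, 123.35852813720703), 5.83045768737793)
[[493.53704858 329.28049521  30.        ]
 [477.78470969 210.53415934  30.        ]
 [360.34765334 231.39853555  30.        ]
 [379.74607064 348.57211128  30.        ]] [427.85387056 279.94632534  30.        ] ((428.76544189453125, 279.55316162109375), (120.17169952392578, 119.26780700683594), 80.59979248046875)
scene tray extremes px [397 240] [465 238] [430 211] [434 269]
[[362.88689196 238.55215556  30.        ]
 [498.04469666 224.99232628  30.        ]
 [382.16978039 351.1007713   30.        ]]
```

Call:
step_arm(moves=[{"tx": 0,"ty": 0,"tz": -40},{"tx": 35,"ty": -31,"tz": -55},{"tx": 65,"ty": -59,"tz": -55},{"tx": 95,"ty": -86,"tz": -55},{"tx": 125,"ty": -113,"tz": -55},{"tx": 155,"ty": -140,"tz": -55},{"tx": 185,"ty": -167,"tz": -55},{"tx": 215,"ty": -194,"tz": -55},{"tx": 245,"ty": -221,"tz": -55},{"tx": 275,"ty": -248,"tz": -55},{"tx": 305,"ty": -275,"tz": -55},{"tx": 335,"ty": -302,"tz": -55}], grip=0)

```text
validation failed for argument at $.mo...
```

Call:
step_arm(moves=[{"tx": 30,"ty": -27,"tz": 0},{"tx": 60,"ty": -55,"tz": 0,"roll": 0.08},{"tx": 90,"ty": -82,"tz": 0,"roll": 0.16},{"tx": 112,"ty": -102,"tz": 0,"roll": 0.17},{"tx": 125,"ty": -114,"tz": 0,"roll": 0.17},{"tx": 125,"ty": -114,"tz": 0,"roll": 0.17},{"tx": 125,"ty": -114,"tz": 0,"roll": 0.17}])

```text
validation failed for argument at $.mo...
```

```bash
python3 - <<'E'
from h import *
s=env.state();print(s["t"],s["eef_pos"],s["tcp_rot"],s["joints"],s["opening"])
W=cam("wrist");cv2.imwrite("pics/w1.png",W["pixels"]);print(W["mtx"],W["dist"],W["view"],proj(W,[(515,-6.5,176),s["eef_pos"]]))
E
```

```text
0.3 [ 248.46824799 -573.43088035  214.46428782] [-3.14133698e+00 -2.01610240e-05  4.08844943e-01] [-1.26755785e+00  4.91120943e-01  1.55907209e+00 -7.77829042e-06
  1.09165600e+00 -1.05602879e-01] 1.0009463737292923
[[303.22357754   0.         319.52473304]
 [  0.         303.22357754 196.42795014]
 [  0.           0.           1.        ]] [-0.05694166  0.          0.          0.          0.        ] [[ 3.97759996e-01 -9.17489404e-01  4.22428545e-04 -6.25071478e+02]
 [-8.79450924e-01 -3.81137860e-01  2.85131557e-01 -3.28546534e+01]
 [-2.61444179e-01 -1.13785432e-01 -9.58488298e-01  3.92074389e+02]
 [ 0.00000000e+00  0.00000000e+00  0.00000000e+00  1.00000000e+00]] [[2501.19337714 2477.77740647]
 [ 319.47059374  242.3648359 ]]
```

View pics/w1.png

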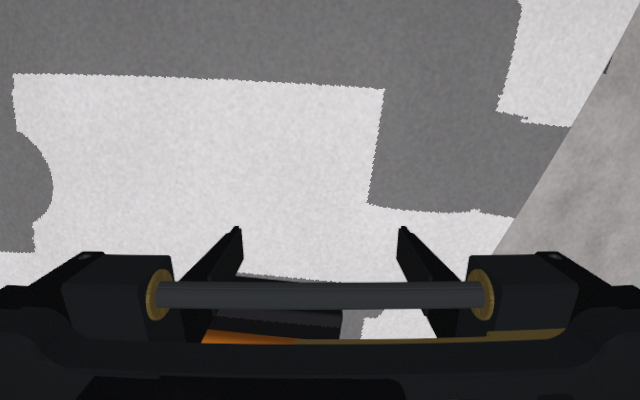

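The wrist picture shows only the table and open fingers, with tips near (240,230) and (400,230), because the moves were refused. I'll retry with every field filled in.

Call:
step_arm(moves=[{"tx": 0,"ty": 0,"tz": -40,"roll": 0},{"tx": 35,"ty": -31,"tz": -55,"roll": 0},{"tx": 65,"ty": -59,"tz": -55,"roll": 0},{"tx": 95,"ty": -86,"tz": -55,"roll": 0},{"tx": 125,"ty": -113,"tz": -55,"roll": 0},{"tx": 155,"ty": -140,"tz": -55,"roll": 0},{"tx": 185,"ty": -167,"tz": -55,"roll": 0},{"tx": 215,"ty": -194,"tz": -55,"roll": 0},{"tx": 245,"ty": -221,"tz": -55,"roll": 0},{"tx": 275,"ty": -248,"tz": -55,"roll": 0},{"tx": 305,"ty": -275,"tz": -55,"roll": 0},{"tx": 335,"ty": -302,"tz": -55,"roll": 0}], grip=0)

```text
t: 1.35
eef_pos: [436.2, -161.3, 269.9]
tcp_rot: [3.141, -0.0, 0.409]
ft_force: [0.9, -0.7, 0.2]
opening: 0.216
grip_force: 0.0
```

Call:
step_arm(moves=[{"tx": 20,"ty": -32,"tz": 0,"roll": 0.05},{"tx": 38,"ty": -62,"tz": 0,"roll": 0.1},{"tx": 56,"ty": -92,"tz": 0,"roll": 0.15},{"tx": 70,"ty": -113,"tz": 0,"roll": 0.17},{"tx": 76,"ty": -122,"tz": 0,"roll": 0.17},{"tx": 76,"ty": -122,"tz": 0,"roll": 0.17},{"tx": 76,"ty": -122,"tz": 0,"roll": 0.17}])

```text
t: 1.93
eef_pos: [457.1, -21.2, 269.6]
tcp_rot: [3.141, 0.0, 0.241]
ft_force: [-0.1, 0.5, 0.1]
opening: 0.006
grip_force: 0.0
```

```bash
python3 - <<'E'
from h import *
s=env.state();print(s["t"],s["eef_pos"],s["tcp_rot"],s["joints"],s["opening"])
W=cam("wrist");cv2.imwrite("pics/w2.png",W["pixels"]);print(proj(W,[(515,-6.5,176),s["eef_pos"]]))
E
```

```text
1.9333 [457.08845328 -21.23333455 269.62532933] [3.14125684e+00 3.69281353e-05 2.40715700e-01] [-1.90748322e-01  1.89405226e-01  1.87156286e+00 -3.63273912e-04
  1.08051771e+00  1.13950334e+00] 0.006084977976640619
[[318.74552216 131.62543521]
 [319.39073394 242.40286177]]
```

View pics/w2.png

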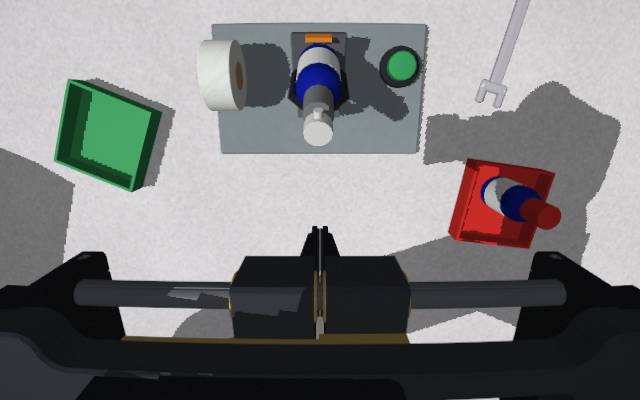

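The wrist view shows the head top at (318,133), against a prediction of (319,132), so the pose is confirmed. I'll approach along the bottle's axis with closed fingers.

Call:
step_arm(moves=[{"tx": 20,"ty": -0.7,"tz": 25,"roll": 0},{"tx": 35,"ty": -0.7,"tz": 50,"roll": 0},{"tx": 43,"ty": -0.7,"tz": 72,"roll": 0},{"tx": 43,"ty": -0.7,"tz": 80,"roll": 0},{"tx": 43,"ty": -0.7,"tz": 82,"roll": 0},{"tx": 43,"ty": -0.7,"tz": 82,"roll": 0}])

```text
t: 2.48
eef_pos: [498.2, -11.1, 187.7]
tcp_rot: [-3.141, 0.001, 0.238]
ft_force: [0.7, 0.3, 0.8]
opening: 0.005
grip_force: 0.0
```

Call:
step_arm(moves=[{"tx": 2,"ty": 0,"tz": 3.5,"roll": 0},{"tx": 3,"ty": 0,"tz": 5.2,"roll": 0},{"tx": 4,"ty": 0,"tz": 6.9,"roll": 0},{"tx": 5,"ty": 0,"tz": 8.7,"roll": 0},{"tx": 5.5,"ty": 0,"tz": 9.5,"roll": 0},{"tx": 5.5,"ty": 0,"tz": 9.5,"roll": 0}])

```text
t: 2.98
eef_pos: [504.1, -8.9, 178.1]
tcp_rot: [3.141, -0.0, 0.239]
ft_force: [0.6, -0.4, 0.6]
opening: 0.003
grip_force: 0.0
```

Call:
step_arm(moves=[{"tx": 1,"ty": 0,"tz": 1.7,"roll": 0},{"tx": 2,"ty": 0,"tz": 3.5,"roll": 0},{"tx": 2.5,"ty": 0,"tz": 4.3,"roll": 0},{"tx": 2.5,"ty": 0,"tz": 4.3,"roll": 0},{"tx": 2.5,"ty": 0,"tz": 4.3,"roll": 0}])

```text
t: 3.4
eef_pos: [506.5, -8.3, 174.0]
tcp_rot: [3.141, -0.0, 0.239]
ft_force: [-2.3, -1.3, 4.7]
opening: 0.003
grip_force: 3.0
```

Call:
step_arm(moves=[{"tx": 1,"ty": 0,"tz": 1.7,"roll": 0},{"tx": 2,"ty": 0,"tz": 3.5,"roll": 0},{"tx": 3,"ty": 0,"tz": 5.2,"roll": 0},{"tx": 3,"ty": 0,"tz": 5.2,"roll": 0},{"tx": 3,"ty": 0,"tz": 5.2,"roll": 0}])

```text
t: 3.82
eef_pos: [509.4, -7.6, 168.9]
tcp_rot: [3.141, -0.0, 0.239]
ft_force: [-2.6, -1.6, 7.8]
opening: 0.006
grip_force: 4.3
```

Call:
step_arm(moves=[{"tx": 0.5,"ty": 0,"tz": 0.9,"roll": 0},{"tx": 1,"ty": 0,"tz": 1.7,"roll": 0},{"tx": 1,"ty": 0,"tz": 1.7,"roll": 0},{"tx": 1,"ty": 0,"tz": 1.7,"roll": 0}])

```text
t: 4.15
eef_pos: [510.2, -7.5, 167.9]
tcp_rot: [3.141, -0.0, 0.239]
ft_force: [-7.3, -1.6, 16.4]
opening: 0.004
grip_force: 9.0
```

The force rose sharply to 18 N, so the head is at its stop. I'll hold briefly and then retreat along the axis.

Call:
step_arm(moves=[{"tx": 0,"ty": 0,"tz": 0,"roll": 0},{"tx": 0,"ty": 0,"tz": 0,"roll": 0},{"tx": -2,"ty": 0,"tz": -3.5,"roll": 0},{"tx": -4,"ty": 0,"tz": -7,"roll": 0},{"tx": -6,"ty": 0,"tz": -10.4,"roll": 0},{"tx": -8,"ty": 0,"tz": -13.9,"roll": 0},{"tx": -13,"ty": 0,"tz": -22.5,"roll": 0},{"tx": -28,"ty": 0,"tz": -50,"roll": 0},{"tx": -48,"ty": 0,"tz": -80,"roll": 0},{"tx": -60,"ty": 0,"tz": -102,"roll": 0},{"tx": -60,"ty": 0,"tz": -102,"roll": 0},{"tx": -60,"ty": 0,"tz": -102,"roll": 0}], grip=0)

```text
t: 5.15
eef_pos: [452.0, -21.7, 270.1]
tcp_rot: [3.14, -0.003, 0.238]
ft_force: [0.3, -0.4, 0.3]
opening: 0.008
grip_force: 0.0
```

```bash
python3 - <<'E'
from h import *
s=env.state();print(s["t"],s["eef_pos"],s["tcp_rot"])
W=cam("wrist");cv2.imwrite("pics/w3.png",W["pixels"]);print(proj(W,[(514,-6.5,176)]))
E
```

```text
5.15 [451.96254692 -21.73741082 270.11993079] [ 3.14028203e+00 -2.71110312e-03  2.38323193e-01]
[[319.0650729  126.99353973]]
```

View pics/w3.png

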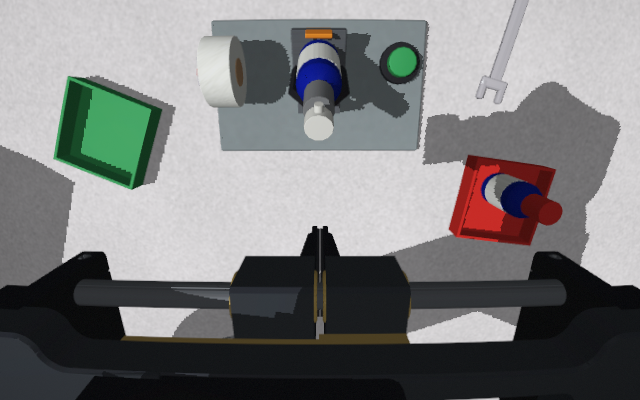

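The bottle still sits in the nest at (318,125) and the head has sprung out. Next I'll open the gripper and descend onto the collar.

Call:
step_arm(moves=[{"tx": 20,"ty": 0,"tz": 5,"roll": 0},{"tx": 45,"ty": 0,"tz": 10,"roll": 0},{"tx": 70,"ty": 0,"tz": 20,"roll": 0},{"tx": 83,"ty": 0,"tz": 40,"roll": 0},{"tx": 83,"ty": 0,"tz": 60,"roll": 0},{"tx": 83,"ty": 0,"tz": 80,"roll": 0},{"tx": 83,"ty": 0,"tz": 100,"roll": 0},{"tx": 83,"ty": 0,"tz": 120,"roll": 0},{"tx": 83,"ty": 0,"tz": 137,"roll": 0},{"tx": 83,"ty": 0,"tz": 146,"roll": 0},{"tx": 83,"ty": 0,"tz": 146,"roll": 0},{"tx": 83,"ty": 0,"tz": 146,"roll": 0}], grip=95)

```text
t: 6.2
eef_pos: [532.7, -1.8, 122.4]
tcp_rot: [-3.141, 0.001, 0.239]
ft_force: [0.0, -0.5, -0.6]
opening: 0.791
grip_force: 0.0
```

Call:
step_arm(moves=[{"tx": 0,"ty": 0,"tz": 0,"roll": 0},{"tx": 0,"ty": 0,"tz": 0,"roll": 0},{"tx": 0,"ty": 0,"tz": 0,"roll": 0},{"tx": 0,"ty": 0,"tz": 0,"roll": 0},{"tx": 0,"ty": 0,"tz": 0,"roll": 0},{"tx": 0,"ty": 0,"tz": 0,"roll": 0},{"tx": 0,"ty": 0,"tz": 0,"roll": 0},{"tx": 0,"ty": 0,"tz": 0,"roll": 0},{"tx": 0,"ty": 0,"tz": 0,"roll": 0},{"tx": 0,"ty": 0,"tz": 0,"roll": 0}], grip=0)

```text
t: 7.03
eef_pos: [532.7, -1.7, 123.0]
tcp_rot: [-3.141, -0.0, 0.239]
ft_force: [-0.3, 2.2, 0.9]
opening: 0.312
grip_force: 30.0
```

Call:
step_arm(moves=[{"tx": -2,"ty": 0,"tz": -3.5,"roll": 0},{"tx": -5,"ty": 0,"tz": -8.7,"roll": 0},{"tx": -10,"ty": 0,"tz": -17.3,"roll": 0},{"tx": -16,"ty": 0,"tz": -27.7,"roll": 0},{"tx": -23,"ty": 0,"tz": -40,"roll": 0},{"tx": -30,"ty": 0,"tz": -52,"roll": 0},{"tx": -37,"ty": 0,"tz": -64,"roll": 0},{"tx": -44,"ty": 0,"tz": -76,"roll": 0},{"tx": -51,"ty": 0,"tz": -88,"roll": 0},{"tx": -55,"ty": 0,"tz": -98,"roll": 0},{"tx": -55,"ty": 0,"tz": -104,"roll": 0},{"tx": -55,"ty": 0,"tz": -104,"roll": 0}])

```text
t: 8.03
eef_pos: [479.5, -15.2, 228.5]
tcp_rot: [3.14, -0.002, 0.239]
ft_force: [0.5, 0.0, -2.4]
opening: 0.311
grip_force: 30.0
```

```bash
python3 - <<'E'
from h import *
s=env.state();print(s["t"],s["eef_pos"],s["tcp_rot"],s["ft_force"])
S=cam("scene");T=cam("top");W=cam("wrist")
a=cv2.resize(S["pixels"][90:215,250:400],None,fx=3,fy=3)
b=cv2.resize(T["pixels"][165:290,270:420],None,fx=3,fy=3)
c=cv2.resize(W["pixels"][0:240,160:480],(450,225))
o=np.zeros((600,910,3),np.uint8);o[:375,:450]=a;o[:375,455:905]=b;o[375:600,:450]=c
cv2.imwrite("pics/l1.png",cv2.resize(o,(800,527)))
E
```

```text
8.0333 [479.54878131 -15.15470359 228.5054353 ] [ 3.14042694e+00 -2.27757135e-03  2.38517811e-01] [ 0.46963478  0.03826836 -2.35718132]
```

View pics/l1.png

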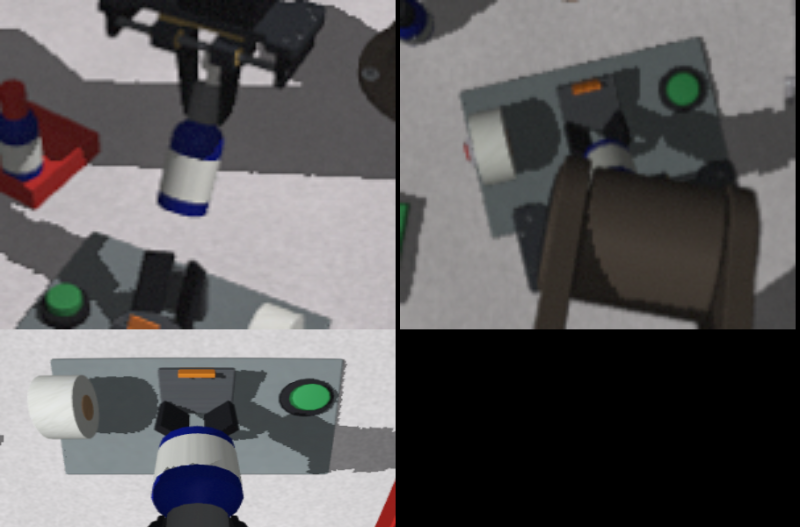

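The bottle is lifted and still tilted in the grip: its foot edge sits ahead of the fingers in the wrist view, at about pixel (320,119). I'll work out the tilt and the arm's path to the tray.

```bash
python3 - <<'E'
from h import *
s=env.state();W=cam("wrist");yw=s["tcp_rot"][2]
xh=np.array([np.cos(yw),np.sin(yw),0]);G=s["eef_pos"]+[0,0,18.8]
hsv=cv2.cvtColor(W["pixels"],cv2.COLOR_BGR2HSV)
bl=cv2.inRange(hsv,(110,120,30),(130,255,255))[:260,300:340]; ys=np.where(bl.any(1))[0]; print(ys.min(),ys.max())
o,d=ray(W,[(320,ys.min()-.5)]);d=d[0]
p=np.array([(o-G)@xh,o[2]-G[2]]);v=np.array([d@xh,d[2]])
R2=107**2+24**2
for t in np.roots([v@v,2*p@v,p@p-R2]):
    q=p+t*v; print(q, "tilt",np.degrees(np.arctan2(q[0],-q[1])-np.arctan2(24,107)))
# targets
ty=np.radians(-9.3);u=np.array([np.cos(ty),np.sin(ty)])
print("tray x axis",u,"cur",s["eef_pos"])
E
```

```text
117 216
[ 73.31527323 -81.54673943] tilt 29.3152366932842
[78.21129662 76.86347039] tilt 121.85987619844732
tray x axis [ 0.98685572 -0.16160382] cur [479.21316852 -14.90621093 226.52147385]
```

The tilt is 29.3°, so it hasn't slipped in the grip. I'll carry it to the tray and align the tool with the tray's axes. The foot will be set near the far (+x) wall, so pushing +x turns the bottle upright about it.

Call:
step_arm(moves=[{"tx": 0,"ty": -6,"tz": -5,"roll": 0},{"tx": 0,"ty": -18,"tz": -8,"roll": 0.02},{"tx": 0,"ty": -36,"tz": -8,"roll": 0.05},{"tx": 0,"ty": -56,"tz": -8,"roll": 0.08},{"tx": 0,"ty": -76,"tz": -8,"roll": 0.11},{"tx": 0,"ty": -96,"tz": -8,"roll": 0.14},{"tx": 0,"ty": -116,"tz": -8,"roll": 0.17},{"tx": 0,"ty": -136,"tz": -8,"roll": 0.2},{"tx": 0,"ty": -156,"tz": -8,"roll": 0.23},{"tx": 0,"ty": -176,"tz": -8,"roll": 0.26},{"tx": 0,"ty": -196,"tz": -8,"roll": 0.29},{"tx": 0,"ty": -216,"tz": -8,"roll": 0.32}])

```text
t: 9.23
eef_pos: [427.5, 196.2, 234.8]
tcp_rot: [3.141, 0.001, -0.083]
ft_force: [-0.6, 0.3, -1.7]
opening: 0.315
grip_force: 30.0
```

Call:
step_arm(moves=[{"tx": -7,"ty": -20,"tz": 0,"roll": 0.03},{"tx": -14,"ty": -40,"tz": 0,"roll": 0.06},{"tx": -21,"ty": -60,"tz": 0,"roll": 0.08},{"tx": -27,"ty": -77,"tz": 0,"roll": 0.08},{"tx": -30,"ty": -86,"tz": 0,"roll": 0.08},{"tx": -31,"ty": -89,"tz": 0,"roll": 0.08},{"tx": -31,"ty": -89,"tz": 10,"roll": 0.08},{"tx": -31,"ty": -89,"tz": 25,"roll": 0.08},{"tx": -31,"ty": -89,"tz": 40,"roll": 0.08},{"tx": -31,"ty": -89,"tz": 52,"roll": 0.08},{"tx": -31,"ty": -89,"tz": 55,"roll": 0.08},{"tx": -31,"ty": -89,"tz": 55,"roll": 0.08}])

```text
t: 10.23
eef_pos: [404.4, 285.2, 178.8]
tcp_rot: [3.14, 0.002, -0.162]
ft_force: [0.1, -0.6, -1.4]
opening: 0.307
grip_force: 30.0
```

```bash
python3 - <<'E'
from h import *
s=env.state();yw=s["tcp_rot"][2];print(s["t"],s["eef_pos"],yw)
W=cam("wrist");cv2.imwrite("pics/w4.png",W["pixels"])
xh=np.array([np.cos(yw),np.sin(yw),0]);G=s["eef_pos"]+[0,0,18.8]
bl=cv2.inRange(cv2.cvtColor(W["pixels"],cv2.COLOR_BGR2HSV),(110,120,30),(130,255,255))[:260,300:340]; ys=np.where(bl.any(1))[0]
o,d=ray(W,[(320,ys.min()-.5)]);d=d[0]
p=np.array([(o-G)@xh,o[2]-G[2]]);v=np.array([d@xh,d[2]])
for t in np.roots([v@v,2*p@v,p@p-107**2-24**2]):
    q=p+t*v; print(q, "tilt",np.degrees(np.arctan2(q[0],-q[1])-np.arctan2(24,107)))
for g in blobs(W,(50,90,30),(80,255,255),amin=300)[:1]:
    h=cv2.convexHull(g); ap=cv2.approxPolyDP(h,6,True).reshape(-1,2); P=plane(W,ap,30); print(np.c_[ap,P.round(1)])
E
```

```text
10.2333 [404.35391986 285.20637703 178.82334622] -0.16212779677990863
[ 72.52660458 -82.24896126] tilt 28.76348795013885
[78.08005986 76.9967808 ] tilt 121.95761828687414
[[376.  105.  476.1 214.9  30. ]
 [371.  214.  360.  233.4  30. ]
 [265.  214.  379.2 350.8  30. ]
 [259.  105.  495.2 332.2  30. ]]
```

View pics/w4.png

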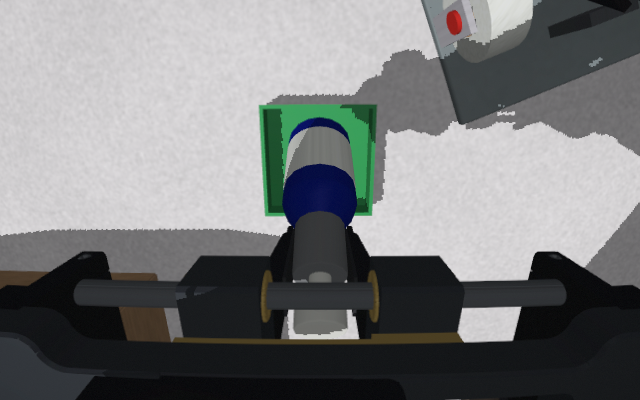

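The wrist view shows the tray squared with the tool, rims at columns 259 to 376, and the bottle centred over it at column 319. There's about 7 mm to the far wall. I'll lower it to first touch.

Call:
step_arm(moves=[{"tx": 0,"ty": 0,"tz": 10,"roll": 0},{"tx": 0,"ty": 0,"tz": 24,"roll": 0},{"tx": 0,"ty": 0,"tz": 38,"roll": 0},{"tx": 0,"ty": 0,"tz": 52,"roll": 0},{"tx": 0,"ty": 0,"tz": 64,"roll": 0},{"tx": 0,"ty": 0,"tz": 74,"roll": 0},{"tx": 0,"ty": 0,"tz": 81,"roll": 0},{"tx": 0,"ty": 0,"tz": 84,"roll": 0},{"tx": 0,"ty": 0,"tz": 85,"roll": 0},{"tx": 0,"ty": 0,"tz": 85,"roll": 0},{"tx": 0,"ty": 0,"tz": 85,"roll": 0}])

```text
t: 11.2
eef_pos: [404.7, 286.2, 95.4]
tcp_rot: [-3.141, -0.001, -0.161]
ft_force: [0.1, 0.6, -1.9]
opening: 0.309
grip_force: 30.0
```

Call:
step_arm(moves=[{"tx": 0,"ty": 0,"tz": 0.5,"roll": 0},{"tx": 0,"ty": 0,"tz": 1,"roll": 0},{"tx": 0,"ty": 0,"tz": 1.5,"roll": 0},{"tx": 0,"ty": 0,"tz": 2,"roll": 0},{"tx": 0,"ty": 0,"tz": 2,"roll": 0},{"tx": 0,"ty": 0,"tz": 2,"roll": 0}])

```text
t: 11.7
eef_pos: [404.5, 286.1, 92.9]
tcp_rot: [3.141, -0.0, -0.161]
ft_force: [0.6, 0.1, -2.3]
opening: 0.309
grip_force: 30.0
```

Call:
step_arm(moves=[{"tx": 0,"ty": 0,"tz": 0.5,"roll": 0},{"tx": 0,"ty": 0,"tz": 1,"roll": 0},{"tx": 0,"ty": 0,"tz": 1.5,"roll": 0},{"tx": 0,"ty": 0,"tz": 2,"roll": 0},{"tx": 0,"ty": 0,"tz": 2,"roll": 0},{"tx": 0,"ty": 0,"tz": 2,"roll": 0}])

```text
t: 12.2
eef_pos: [404.5, 286.1, 90.9]
tcp_rot: [3.141, 0.0, -0.161]
ft_force: [0.4, -0.2, -0.8]
opening: 0.313
grip_force: 30.0
```

Call:
step_arm(moves=[{"tx": 0,"ty": 0,"tz": 0.4,"roll": 0},{"tx": 0,"ty": 0,"tz": 0.7,"roll": 0},{"tx": 0,"ty": 0,"tz": 0.7,"roll": 0},{"tx": 0,"ty": 0,"tz": 0.7,"roll": 0}])

```text
t: 12.53
eef_pos: [404.5, 286.1, 90.2]
tcp_rot: [3.141, 0.0, -0.161]
ft_force: [-0.2, 0.6, -1.5]
opening: 0.31
grip_force: 30.0
```

Call:
step_arm(moves=[{"tx": 0,"ty": 0,"tz": 0.7,"roll": 0},{"tx": 0,"ty": 0,"tz": 1.5,"roll": 0},{"tx": 0,"ty": 0,"tz": 1.5,"roll": 0},{"tx": 0,"ty": 0,"tz": 1.5,"roll": 0}])

```text
t: 12.87
eef_pos: [404.5, 286.2, 88.7]
tcp_rot: [3.142, -0.0, -0.161]
ft_force: [-0.1, 1.2, 0.4]
opening: 0.312
grip_force: 30.0
```

Call:
step_arm(moves=[{"tx": 1.5,"ty": 0,"tz": -0.3,"roll": 0},{"tx": 3,"ty": 0,"tz": -0.6,"roll": 0},{"tx": 4.5,"ty": 0,"tz": -0.9,"roll": 0},{"tx": 6,"ty": 0,"tz": -1.2,"roll": 0},{"tx": 7.5,"ty": 0,"tz": -1.5,"roll": 0},{"tx": 9,"ty": 0,"tz": -1.8,"roll": 0},{"tx": 10.5,"ty": 0,"tz": -2.1,"roll": 0},{"tx": 12,"ty": 0,"tz": -2.4,"roll": 0},{"tx": 12,"ty": 0,"tz": -2.4,"roll": 0}])

```text
t: 13.62
eef_pos: [415.1, 283.9, 90.9]
tcp_rot: [3.14, 0.003, -0.161]
ft_force: [-7.0, 1.3, 0.8]
opening: 0.314
grip_force: 30.0
```

```bash
cat > tilt.py <<'E'
from h import *
s=env.state();yw=s["tcp_rot"][2];print(s["t"],s["eef_pos"],yw)
W=cam("wrist");cv2.imwrite("pics/wt.png",W["pixels"])
xh=np.array([np.cos(yw),np.sin(yw),0]);G=s["eef_pos"]+[0,0,18.8]
bl=cv2.inRange(cv2.cvtColor(W["pixels"],cv2.COLOR_BGR2HSV),(110,120,30),(130,255,255))[:260,300:340]; ys=np.where(bl.any(1))[0]; print(ys.min(),ys.max())
o,d=ray(W,[(320,ys.min()-.5)]);d=d[0]
p=np.array([(o-G)@xh,o[2]-G[2]]);v=np.array([d@xh,d[2]])
for t in np.roots([v@v,2*p@v,p@p-107**2-24**2])[:1]:
    q=p+t*v; print(q, "tilt",np.degrees(np.arctan2(q[0].real,-q[1].real)-np.arctan2(24,107)),"Gu",(G[:2]-[427.6,282.8])@[.987,-.162])
E
python3 tilt.py
```

```text
13.6167 [415.11036653 283.94805512  90.94077833] -0.16149037844981606
125 219
[ 67.03458789 -86.78343175] tilt 25.041612945846957 Gu -12.513253167534707
```

The bottle is turning against the wall (25° now, 7 N). I'll continue.

Call:
step_arm(moves=[{"tx": 2,"ty": 0,"tz": -0.5,"roll": 0},{"tx": 4,"ty": 0,"tz": -1,"roll": 0},{"tx": 6,"ty": 0,"tz": -1.5,"roll": 0},{"tx": 8,"ty": 0,"tz": -1.9,"roll": 0},{"tx": 10,"ty": 0,"tz": -2.2,"roll": 0},{"tx": 12,"ty": 0,"tz": -2.5,"roll": 0},{"tx": 14,"ty": 0,"tz": -2.8,"roll": 0},{"tx": 16,"ty": 0,"tz": -3,"roll": 0},{"tx": 18,"ty": 0,"tz": -3,"roll": 0},{"tx": 20,"ty": 0,"tz": -3,"roll": 0},{"tx": 22,"ty": 0,"tz": -3,"roll": 0},{"tx": 22,"ty": 0,"tz": -3,"roll": 0}])

```text
t: 14.67
eef_pos: [437.4, 280.4, 93.9]
tcp_rot: [3.141, 0.002, -0.161]
ft_force: [-3.5, 0.6, -1.3]
opening: 0.315
grip_force: 30.0
```

```bash
python3 tilt.py
```

```text
14.6667 [437.37912359 280.39975508  93.87401207] -0.16149391045654893
154 232
[  42.53178756 -101.07446288] tilt 10.17903890660839 Gu 10.040834655693681
```

Call:
step_arm(moves=[{"tx": 2,"ty": 0,"tz": 0,"roll": 0},{"tx": 4,"ty": 0,"tz": 0,"roll": 0},{"tx": 6,"ty": 0,"tz": 0,"roll": 0},{"tx": 8,"ty": 0,"tz": 0,"roll": 0},{"tx": 10,"ty": 0,"tz": 0,"roll": 0},{"tx": 12,"ty": 0,"tz": 0,"roll": 0},{"tx": 14,"ty": 0,"tz": 0,"roll": 0},{"tx": 16,"ty": 0,"tz": 0,"roll": 0},{"tx": 18,"ty": 0,"tz": 0,"roll": 0},{"tx": 20,"ty": 0,"tz": 0,"roll": 0},{"tx": 20,"ty": 0,"tz": 0,"roll": 0}])

```text
t: 15.63
eef_pos: [458.1, 277.4, 94.1]
tcp_rot: [-3.142, -0.0, -0.161]
ft_force: [-4.2, 0.7, -0.4]
opening: 0.305
grip_force: 30.0
```

```bash
python3 tilt.py
```

```text
15.6333 [458.13557521 277.42492579  94.06399714] -0.16137021544095997
181 242
[  17.73622434 -108.21472333] tilt -3.334220062639832 Gu 31.00937475575757
```

Call:
step_arm(moves=[{"tx": -3,"ty": 0,"tz": 0,"roll": 0},{"tx": -7,"ty": 0,"tz": 0,"roll": 0},{"tx": -11,"ty": 0,"tz": 0,"roll": 0},{"tx": -14,"ty": 0,"tz": 0,"roll": 0},{"tx": -14,"ty": 0,"tz": 0.8,"roll": 0},{"tx": -14,"ty": 0,"tz": 1.5,"roll": 0},{"tx": -14,"ty": 0,"tz": 2,"roll": 0},{"tx": -14,"ty": 0,"tz": 2,"roll": 0},{"tx": -14,"ty": 0,"tz": 2,"roll": 0}])

```text
t: 16.43
eef_pos: [444.1, 279.7, 92.0]
tcp_rot: [3.142, -0.0, -0.161]
ft_force: [0.5, -0.4, -0.8]
opening: 0.308
grip_force: 30.0
```

Call:
step_arm(moves=[{"tx": 0,"ty": 0,"tz": 0.5,"roll": 0},{"tx": 0,"ty": 0,"tz": 1,"roll": 0},{"tx": 0,"ty": 0,"tz": 1,"roll": 0},{"tx": 0,"ty": 0,"tz": 1,"roll": 0}])

```text
t: 16.77
eef_pos: [444.3, 279.8, 91.5]
tcp_rot: [-3.141, -0.001, -0.161]
ft_force: [0.2, 0.2, 4.5]
opening: 0.309
grip_force: 30.0
```

It's on the floor with 6 N of contact. I'll release, then rise.

Call:
step_arm(moves=[{"tx": 0,"ty": 0,"tz": 0,"roll": 0},{"tx": 0,"ty": 0,"tz": 0,"roll": 0},{"tx": 0,"ty": 0,"tz": 0,"roll": 0},{"tx": 0,"ty": 0,"tz": 0,"roll": 0},{"tx": 0,"ty": 0,"tz": 0,"roll": 0},{"tx": 0,"ty": 0,"tz": 0,"roll": 0},{"tx": 0,"ty": 0,"tz": 0,"roll": 0},{"tx": 0,"ty": 0,"tz": 0,"roll": 0}], grip=85)

```text
t: 17.43
eef_pos: [444.0, 279.7, 91.1]
tcp_rot: [3.141, -0.0, -0.161]
ft_force: [-0.2, -0.3, 0.9]
opening: 0.813
grip_force: 0.0
```

Call:
step_arm(moves=[{"tx": 0,"ty": 0,"tz": -10,"roll": 0},{"tx": 0,"ty": 0,"tz": -30,"roll": 0},{"tx": 0,"ty": 0,"tz": -50,"roll": 0},{"tx": 0,"ty": 0,"tz": -75,"roll": 0},{"tx": 0,"ty": 0,"tz": -100,"roll": 0},{"tx": 0,"ty": 0,"tz": -120,"roll": 0},{"tx": -30,"ty": 0,"tz": -120,"roll": 0},{"tx": -60,"ty": 0,"tz": -120,"roll": 0},{"tx": -60,"ty": 0,"tz": -120,"roll": 0},{"tx": -60,"ty": 0,"tz": -120,"roll": 0}])

```text
t: 18.27
eef_pos: [384.0, 289.6, 212.2]
tcp_rot: [-3.141, -0.001, -0.16]
ft_force: [-0.3, -0.4, -1.2]
opening: 0.892
grip_force: 0.0
```

```bash
python3 - <<'E'
from h import *
s=env.state();print(s["t"],s["eef_pos"])
S=cam("scene");W=cam("wrist")
o=np.zeros((400,800,3),np.uint8);o[:,:400]=cv2.resize(S["pixels"][150:290,360:500],(400,400));o[:400,400:]=W["pixels"][:,120:520]
cv2.imwrite("pics/p1.png",o)
E
```

```text
18.2667 [383.95864088 289.59637506 212.18496546]
```

View pics/p1.png

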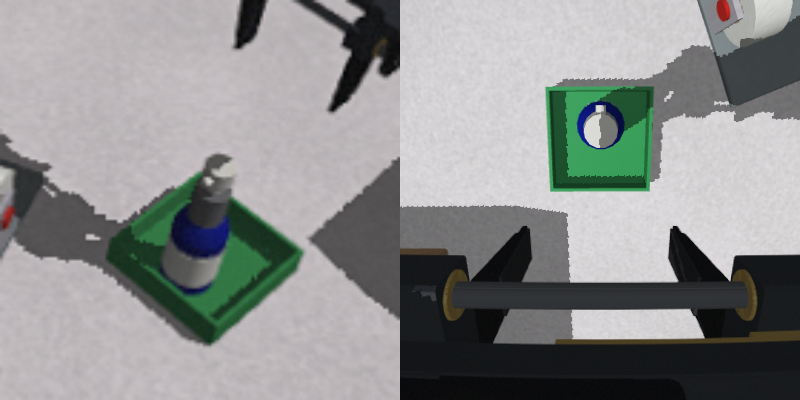

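The bottle stands upright in the green tray, at about (600,125) in the right half of the picture, and is released. Next is the tally: close the fingers and turn the gripper a quarter turn so its narrow side faces the nest.

Call:
step_arm(moves=[{"tx": 0,"ty": 0,"tz": -15,"roll": 0},{"tx": 8,"ty": 9,"tz": -35,"roll": -0.12},{"tx": 22,"ty": 27,"tz": -50,"roll": -0.24},{"tx": 40,"ty": 48,"tz": -50,"roll": -0.36},{"tx": 60,"ty": 72,"tz": -50,"roll": -0.48},{"tx": 80,"ty": 97,"tz": -50,"roll": -0.6},{"tx": 100,"ty": 121,"tz": -50,"roll": -0.72},{"tx": 120,"ty": 145,"tz": -50,"roll": -0.84},{"tx": 140,"ty": 169,"tz": -50,"roll": -0.96},{"tx": 160,"ty": 193,"tz": -50,"roll": -1.08},{"tx": 180,"ty": 217,"tz": -50,"roll": -1.2},{"tx": 200,"ty": 241,"tz": -50,"roll": -1.32}], grip=0)

```text
t: 19.37
eef_pos: [544.7, 17.1, 261.0]
tcp_rot: [3.142, 0.0, 1.164]
ft_force: [1.0, 0.7, 0.7]
opening: 0.113
grip_force: 0.0
```

Call:
step_arm(moves=[{"tx": -15,"ty": 20,"tz": 0,"roll": -0.12},{"tx": -29,"ty": 40,"tz": 0,"roll": -0.24},{"tx": -44,"ty": 60,"tz": 0,"roll": -0.36},{"tx": -58,"ty": 80,"tz": 0,"roll": -0.48},{"tx": -70,"ty": 96,"tz": 0,"roll": -0.6},{"tx": -76.5,"ty": 104,"tz": 0,"roll": -0.65},{"tx": -76.5,"ty": 104,"tz": 0,"roll": -0.65},{"tx": -76.5,"ty": 104,"tz": 0,"roll": -0.65},{"tx": -76.5,"ty": 104,"tz": 0,"roll": -0.65}])

```text
t: 20.12
eef_pos: [607.9, -92.2, 261.0]
tcp_rot: [-3.141, -0.0, 1.806]
ft_force: [-0.0, 1.3, -0.7]
opening: 0.006
grip_force: 0.0
```

```bash
python3 - <<'E'
from h import *
s=env.state();print(s["eef_pos"],s["tcp_rot"])
W=cam("wrist")
for x in blobs(W,(50,90,30),(80,255,255)): 
    c=cv2.minAreaRect(x);print(cv2.contourArea(x),c,plane(W,[c[0]],27))
E
```

```text
[607.93640179 -92.19950194 260.95672415] [-3.14117861e+00 -2.39741999e-04  1.80646815e+00]
549.0 ((321.0, 167.5), (26.0, 27.0), 0.0) [[609.37754602 -90.83036083  27.        ]]
```

Call:
step_arm(moves=[{"tx": 0,"ty": 0,"tz": 15,"roll": 0},{"tx": 0,"ty": 0,"tz": 40,"roll": 0},{"tx": 0,"ty": 0,"tz": 70,"roll": 0},{"tx": 0,"ty": 0,"tz": 100,"roll": 0},{"tx": 0,"ty": 0,"tz": 130,"roll": 0},{"tx": 0,"ty": 0,"tz": 160,"roll": 0},{"tx": 0,"ty": 0,"tz": 185,"roll": 0},{"tx": 0,"ty": 0,"tz": 205,"roll": 0},{"tx": 0,"ty": 0,"tz": 217,"roll": 0},{"tx": 0,"ty": 0,"tz": 221,"roll": 0},{"tx": 0,"ty": 0,"tz": 221,"roll": 0},{"tx": 0,"ty": 0,"tz": 221,"roll": 0}])

```text
t: 21.17
eef_pos: [608.6, -92.3, 41.2]
tcp_rot: [3.14, 0.001, 1.809]
ft_force: [-0.2, -0.3, 0.5]
opening: 0.003
grip_force: 0.0
```

Call:
step_arm(moves=[{"tx": 0,"ty": 0,"tz": 3,"roll": 0},{"tx": 0,"ty": 0,"tz": 6,"roll": 0},{"tx": 0,"ty": 0,"tz": 9,"roll": 0},{"tx": 0,"ty": 0,"tz": 12,"roll": 0},{"tx": 0,"ty": 0,"tz": 14,"roll": 0},{"tx": 0,"ty": 0,"tz": 14,"roll": 0},{"tx": 0,"ty": 0,"tz": 14,"roll": 0}])

```text
t: 21.75
eef_pos: [608.9, -92.5, 28.1]
tcp_rot: [3.139, 0.001, 1.809]
ft_force: [-2.7, 1.3, 21.4]
opening: 0.007
grip_force: 10.6
```

There's 21 N of hard contact at z = 28. I'll back off in small steps to see whether the spring travel follows.

Call:
step_arm(moves=[{"tx": 0,"ty": 0,"tz": -2.5,"roll": 0},{"tx": 0,"ty": 0,"tz": -2.5,"roll": 0},{"tx": 0,"ty": 0,"tz": -2.5,"roll": 0}])

```text
t: 22.0
eef_pos: [608.8, -92.5, 29.3]
tcp_rot: [3.14, 0.001, 1.809]
ft_force: [1.7, 0.6, 5.3]
opening: 0.007
grip_force: 2.6
```

Call:
step_arm(moves=[{"tx": 0,"ty": 0,"tz": -2.5,"roll": 0},{"tx": 0,"ty": 0,"tz": -2.5,"roll": 0},{"tx": 0,"ty": 0,"tz": -2.5,"roll": 0}])

```text
t: 22.25
eef_pos: [608.7, -92.5, 31.5]
tcp_rot: [3.14, 0.001, 1.809]
ft_force: [3.0, -0.4, 3.2]
opening: 0.007
grip_force: 2.1
```

Call:
step_arm(moves=[{"tx": 0,"ty": 0,"tz": -4,"roll": 0},{"tx": 0,"ty": 0,"tz": -4,"roll": 0},{"tx": 0,"ty": 0,"tz": -4,"roll": 0}])

```text
t: 22.5
eef_pos: [608.0, -92.4, 35.2]
tcp_rot: [-3.141, 0.0, 1.809]
ft_force: [2.6, -0.8, 2.2]
opening: 0.002
grip_force: 1.1
```

The force falls off as a spring from 29 to 35 mm, so the plunger did reach its stop and is now returning. I'll retract and hand in.

Call:
step_arm(moves=[{"tx": 0,"ty": 0,"tz": -5,"roll": 0},{"tx": 0,"ty": 0,"tz": -20,"roll": 0},{"tx": 0,"ty": 0,"tz": -45,"roll": 0},{"tx": 0,"ty": 0,"tz": -75,"roll": 0},{"tx": 0,"ty": 0,"tz": -105,"roll": 0},{"tx": 0,"ty": 0,"tz": -135,"roll": 0},{"tx": 0,"ty": 0,"tz": -160,"roll": 0},{"tx": 0,"ty": 0,"tz": -175,"roll": 0},{"tx": 0,"ty": 0,"tz": -180,"roll": 0},{"tx": 0,"ty": 0,"tz": -180,"roll": 0},{"tx": 0,"ty": 0,"tz": -180,"roll": 0},{"tx": 0,"ty": 0,"tz": -180,"roll": 0}])

```text
t: 23.5
eef_pos: [607.5, -92.2, 213.5]
tcp_rot: [-3.139, -0.001, 1.809]
ft_force: [-0.3, 1.2, -0.7]
opening: 0.005
grip_force: 0.0
```

```bash
python3 - <<'E'
from h import *
s=env.state();print(s["t"],s["eef_pos"],s["ft_force"])
print(env.job_done())
E
```

```text
23.5 [607.47484906 -92.23073623 213.54689064] [-0.30579057  1.20357001 -0.67728507]
the job is handed in; nothing more can be done
None
```

I pressed and released the pump head, stood the bottle upright in the green tray and let go, then pressed and released the tally; the job was handed in at 23.5 s, but the hand-in returned no verdict.

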